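# Ready the downdraft table: seat the filter drawer, set the fan to speed 5

### The job

Get the downdraft table ready for sanding the card models: first push its open filter drawer fully home until the catch takes it, then turn the fan dial clockwise to speed 5, which is five clicks on from the red off mark (the fifth black dot). Do not run on to full speed at the sixth dot, and leave the model, blocks, bottle, can and other things standing and lying where they are.

Things in the scene. Friction and masses are not known exactly. Their poses are not given: they have to be found in the camera images.
- downdraft: Downdraft sanding table: fixed grey steel box, 300 mm deep, 420 wide, 110 high, its place and yaw varying. Origin: middle of its lower front edge, at table height; x points into the machine (front face at x = 0), y to the left seen from the front, z up. Left part (y -0.075 to 0.21): intake grille on top, filter drawer below. Right part (y -0.21 to -0.075): flat navy panel on top with the fan dial.
- drawer (a joint): How far the filter drawer stands open, in m: 0 is fully home; it starts 0.045 to 0.075 open. It slides along the machine's x; pushing along +x shuts it. Sliding takes 1 to 2 N; a sprung roller catch resists with about 4 N from 15 mm to 6 mm before home, then draws the drawer in and holds it. Let go at 7 to 15 mm, it springs back out to 20 to 25 mm.
- handle_mid (a point): Middle of the bar of the drawer's silver bow handle; moves with the drawer. The bar is level, 110 mm long along the machine's y, 12 mm thick, its centre 53 mm above the table and 30 mm in front of the drawer's grey front plate, which is 272 mm wide, 16 mm thick, 13 to 81 mm above the table and centred on the handle. The machine behind is 110 mm high.
- dial (a joint): Angle of the fan dial, rad: 0 is off, growing clockwise seen from above, a click stop every 0.524 rad (30 degrees): speeds 1 to 6 at 0.524, 1.047, 1.571, 2.094, 2.618, 3.142; end stops just past 0 and 3.142. It starts at off or speed 1, 2 or 3. Speed 5 is 2.618. A click takes about 0.14 N m; past half-way between two stops the dial snaps on to the next by itself.
- dial_axis (a point): Point on the dial's upright axis, 130 mm above the table, half-way up its lever; in the machine's frame at x 0.070, y -0.1425. Black hub 50 mm across, 137 mm above the table at its top, with one pointer lever: a bar 14 mm wide, 117 to 143 mm above the table, ending 52 mm from the axis, orange line on top. On a white plate 131 mm across: red bar at off, six black dots for speeds 1 to 6.
- lever_tip (a point): Middle of the end face of the dial's lever, 52 mm from the axis, 130 mm above the table. At off the lever points along the machine's +y (left seen from the front), at speed 3 along +x (to the back), at speed 6 along -y.
- house: White card model house with a grey gable roof on a 130 x 100 mm base, 105 mm high, standing loose on the grille. Origin: middle of its underside. Must stay where it is.
- block_top: Dark steel gauge block with holes, 25 x 51 mm and 76 mm high, standing loose on top of the machine, behind the dial or on the rear right of the grille (it changes places with the spray can). Origin: middle of its underside. Must stay.
- spray_can: Silver-grey spray can with a wide blue band, 66 mm across, 190 mm high, standing loose on top of the machine, behind the dial or on the rear right of the grille. Origin: middle of its underside. Must stay.
- glue_bottle: White glue bottle with an orange nozzle, 60 mm across, 186 mm high, standing loose on the table in front of the machine: in front of the dial, or in front of the left or right part of the drawer (it changes places with the other block and the pencil pot). Origin: middle of its underside. Must stay.
- block_table: Second dark steel gauge block, 25 x 51 mm and 76 mm high, standing loose on the table in front of the machine. Origin: middle of its underside. Must stay.
- pencil_pot: Blue pot of pencils, 76 mm across, 95 mm high, the pencils up to 175 mm, standing loose on the table in front of the machine. Origin: middle of its underside. Must stay.
- knife: Craft knife with an aluminium and orange handle, 150 mm long along its x, 14 mm high, lying loose on the table left of the machine. Must stay.
- scale: White and green scale rule, 200 mm long along its x, 26 mm wide, 17 mm high, lying loose on the table right of the machine. Must stay.

How it is judged:
On the way, in this order (a step that is already met when the one before it is completed fails the run):
1. the filter drawer is fully home on its catch (value of joint drawer below 0.003 m), for 0.2 s.
2. the fan dial rests at speed 5 (value of joint dial between 2.5 and 2.74 rad and value of joint drawer below 0.003 m), for 0.2 s.
At the end, for the whole second after the job is handed in: the filter drawer is within 3 mm of fully home and the dial rests, let go, within 0.078 rad (4.5 degrees) of speed 5 (2.618 rad) (value of joint drawer below 0.003 m and value of joint dial between 2.54 and 2.7 rad and velocity of joint dial between -0.1 and 0.1 rad/s); the robot touches nothing.
It fails at once if the dial is run on towards full speed (more than 0.3 rad past speed 5) (value of joint dial above 2.918 rad).
It fails at once if a bystander is shifted more than 25 mm (distance of any of house, block_top, spray_can, glue_bottle, block_table, pencil_pot, knife, scale from where it was at the start of the episode above 0.025 m).
It fails at once if a standing thing is tipped over (angle between any of house, block_top, spray_can, glue_bottle, block_table, pencil_pot's own z axis and vertical above 0.4 rad).
It also fails if it takes over 51 s, if anything falls off the work surface, if the arm or the gripper's body presses on something with over 40 N, if the wrist force passes 120 N, or if a joint passes its speed limit or range.

### The arm

A 7-joint arm with a two-finger parallel gripper is mounted at the origin on the work surface. World frame = base frame: x ahead of the robot, y to its left, z up, the work surface at z = 0. Lengths are in m, angles in rad, forces in N, time in s.
With the tool pointing down it reaches from about 0.35 to 0.9 m from the base axis. Payload 19.9 kg.
Tool frame: the origin (TCP) lies between the finger pads; the fingertips stand 19 mm ahead of it and the grasp point (between the pads) is the TCP; z points along the fingers, y is the direction in which the jaws open and shut (so a half turn about z gives the same grasp; the last joint's range is limited). The gripper opens to 94 mm and grips with 3 to 60 N. Pads are 16 mm wide; open, the fingers measure 119 mm over their backs; the gripper's body (75 mm by 177 mm) begins 78 mm behind the grasp point.
Start: joints at [-1.306, 0.417, -0.01, 1.614, 0.005, 1.111, -0.053], TCP at [0.188, 0.596, 0.224] pointing down, gripper open.
Joint ranges: [-2.81, 2.81], [-0.39, 2.02], [-1.27, 1.25], [0.06, 2.57], [-1.19, 4.33], [0.19, 2], [-2.82, 2.82]. Speed limits (rad/s): [1.89, 1.89, 2.39, 2.39, 3.01, 3.01, 3.01].

### API

Orientations are given as a 3x3 rotation matrix whose columns are the frame's x, y, z axes.
In Python, from rig import robot gives the robot as it stands. Calls block until the motion is done:
- robot.move_ptp(position, orientation): joint-space move of the TCP to a pose.
- robot.move_linear(position, velocity=0.15, frame=None, threshold=None): straight line of the TCP; frame=None keeps the orientation; velocity is the mean speed in m/s. With threshold (N) it stops when the force on the tool has changed by that much, and returns True; else False.
- robot.goto_joints(angles): joint-space move.
- robot.gripper_to(opening): finger opening in m; the grip force is fixed at half the most; returns when the fingers have stopped.
- robot.pause(seconds).
- robot.ik(position, orientation): joint angles nearest the present ones, or None.
- robot.get_state(): the state.
- robot.grab_frame(name): name is "scene" or "top" or "wrist"; returns the picture (400x640x3 uint8, red, green, blue); there is no depth.
- robot.camera_info(name): a dict with "fx", "fy", "cx", "cy" (pixels), "rvec" (rotation vector, rad) and "tvec" (3), from world to camera coordinates, as OpenCV has them. Camera axes: x right, y down, z forward; pixel columns grow to the right and rows downward; lengths in m; the calibration is good to about 2 mm. A picture is of the moment at which its call begins: read the wrist's pose just before it. camera_info takes no time and is no camera call; for the wrist camera it gives the pose at the moment of the call.
A pose or a line that the arm cannot do raises robot.PlanningError and nothing moves.
- robot.sign_off(): hands the job in, once; it reports no verdict.
The state is a dict: "time": time; "qpos": joint angles; "joint_vel": joint speeds; "effort": joint torques, N m; "ee_pos": TCP position; "tool_rot": TCP orientation; "force": force on the tool from outside, world axes, zero at the start; "moment": the same for the moment, N m; "opening": finger opening in m.
Only numpy, scipy, OpenCV 4.12 (cv2) and the standard library are available. Lean on these libraries where they do the work, as an engineer would, in place of code of your own. Each camera call takes 0.05 s, during which the arm holds its last target. There are 200 camera calls.

## Working session

There is one attempt and no reset: what is moved stays moved. The work goes in short steps, each a Python script; the robot and the scene stay as the last script left them, time stands still between calls to the robot, and variables do not carry over. Pictures are saved under pics/ and viewed, about 8 in all and at most 12, crops included, and the job is handed in when it is done.

```bash
ls; mkdir -p pics; python3 - <<'E'
from rig import robot
import cv2
for n in("scene","top"):
    cv2.imwrite(f"pics/{n}0.png",robot.grab_frame(n)[:,:,::-1]); print(n,robot.camera_info(n))
s=robot.get_state();print(s["time"],s["ee_pos"],s["tool_rot"],s["force"])
E
```

```text
pics
scene {'fx': 496.26085407374535, 'fy': 496.26085407374535, 'cx': 324.43371846067356, 'cy': 198.10284435272555, 'rvec': array([ 2.21604955,  0.12674585, -0.03623423]), 'tvec': array([-0.59811227,  0.08220419,  1.28465735])}
top {'fx': 387.68238079426663, 'fy': 387.68238079426663, 'cx': 315.402613200437, 'cy': 195.80137708345194, 'rvec': array([ 2.14907879, -2.14700277,  0.12955921]), 'tvec': array([0.08479459, 0.59828298, 0.89092893])}
0.1 [0.18808882 0.59569346 0.22391132] [[-9.53600574e-01  3.01074559e-01 -2.34037962e-04]
 [ 3.01074635e-01  9.53599990e-01 -1.05950780e-03]
 [-9.58122467e-05 -1.08081014e-03 -9.99999411e-01]] [0.41814722 0.81607775 0.62897104]
```

View pics/top0.png

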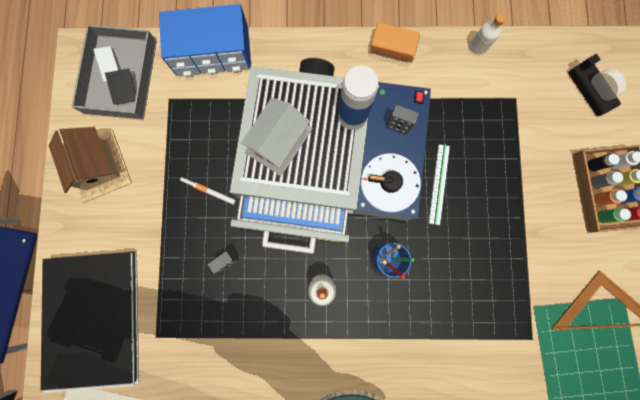

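View pics/scene0.png

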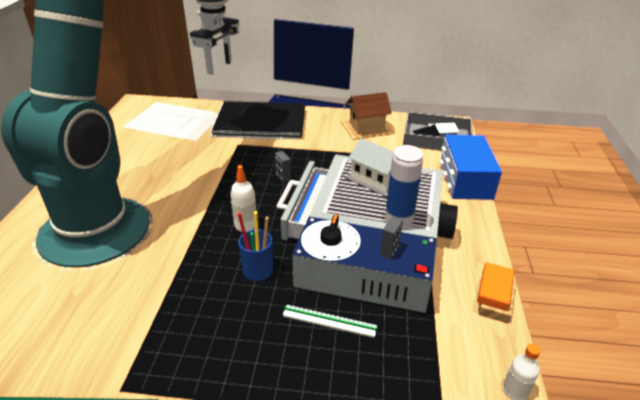

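The top view shows the machine slightly yawed, with its drawer handle bar at about (264,245)-(312,250). The dial centre is at about (391,182), with the lever pointing left, at or near off. The glue bottle is at (321,291), the pot at (394,260) and the block at (220,260). I'll measure these now.

```bash
cat > h.py <<'E'
import numpy as np, cv2
from rig import robot
def ray(name,px,z,ci=None):
    c=ci or robot.camera_info(name); R=cv2.Rodrigues(np.array(c["rvec"]))[0]; o=-R.T@c["tvec"]
    d=R.T@np.array([(px[0]-c["cx"])/c["fx"],(px[1]-c["cy"])/c["fy"],1]); return o+d*(z-o[2])/d[2]
def proj(name,p,ci=None):
    c=ci or robot.camera_info(name); R=cv2.Rodrigues(np.array(c["rvec"]))[0]
    q=R@np.array(p)+c["tvec"]; return q[:2]/q[2]*c["fx"]+[c["cx"],c["cy"]]
E
python3 - <<'E'
from h import *
im=cv2.imread("pics/top0.png"); hsv=cv2.cvtColor(im,cv2.COLOR_BGR2HSV)
# white plate
m=cv2.inRange(hsv,(0,0,170),(180,50,255)); roi=np.zeros_like(m); roi[145:222,358:424]=255
cs,_=cv2.findContours(m&roi,cv2.RETR_EXTERNAL,cv2.CHAIN_APPROX_NONE)
c=max(cs,key=cv2.contourArea); el=cv2.fitEllipse(cv2.convexHull(c)); print("plate",el, ray("top",el[0],.113), ray("top",(el[0][0]+el[1][0]/2,el[0][1]),.113)-ray("top",(el[0][0]-el[1][0]/2,el[0][1]),.113))
for n,p,z in [("hL",(264,243),.053),("hR",(313,249),.053),("plateL",(232,235),.081),("plateR",(349,240),.081),("FR",(417,219),.11),("BR",(430,90),.11),("BL",(252,69),.11),("FL",(232,192),.11),
 ("bottle",(321,291),.186),("pot",(394,260),.095),("block",(220,260),.076),("levertip",(366,179),.143),("hub",(391,181),.137)]:
    print(n,ray("top",p,z).round(3))
crop=im[140:310,190:440]; cv2.imwrite("pics/crop0.png",cv2.resize(crop,None,fx=3.2,fy=3.2,interpolation=cv2.INTER_CUBIC))
E
```

```text
plate ((383.4305419921875, 177.2491912841797), (60.02528762817383, 79.74761199951172), 127.47370147705078) [ 0.63011324 -0.06646278  0.113     ] [-4.27319402e-05 -1.33039232e-01  0.00000000e+00]
hL [0.485 0.205 0.053]
hR [0.472 0.091 0.053]
plateL [0.503 0.274 0.081]
plateR [0.492 0.009 0.081]
FR [ 0.538 -0.139  0.11 ]
BR [ 0.834 -0.178  0.11 ]
BL [0.886 0.232 0.11 ]
FL [0.597 0.27  0.11 ]
bottle [0.391 0.072 0.186]
pot [ 0.448 -0.089  0.095]
block [0.447 0.301 0.076]
levertip [ 0.621 -0.024  0.143]
hub [ 0.618 -0.079  0.137]
```

View pics/crop0.png

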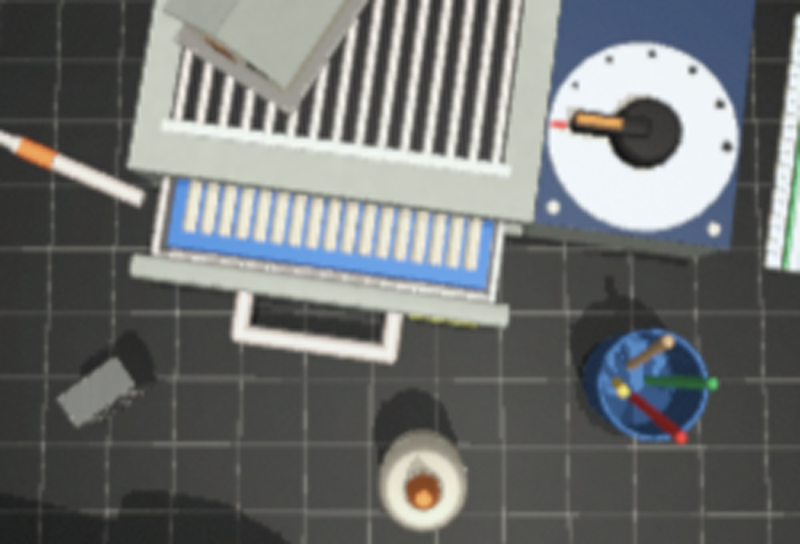

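The lever sits at the red off mark, with the dots running clockwise over the back to the right. The handle bar runs from crop (235,340) to (398,362). The bottle stands in front of the handle's right end. I'll fix the machine frame next.

```bash
python3 - <<'E'
from h import *
c=lambda x,y:(x/3.2+190-.35,y/3.2+140-.35)
P={}
for n,p,z in [("dial",c(643,136.5),.112),("hL",c(235,330),.056),("hR",c(399,352),.056),("pL",c(130,268),.081),("pR",c(507,314),.081),
 ("gL",c(130,168),.11),("gR",c(532,222),.11),("FR",c(731,249),.11),("BR",(430,90),.11),("bottle",c(424,488),.186),("pot",c(653,384),.095),("block",c(110,380),.076),("can",(360,83),.3),("btop",(404,113),.186),("houseCorner",c(290,108),.112),("levertip",c(573,122),.143),("dot1",c(575,85),.112),("dot5",c(719,103),.112),("dot2",c(609,60),.112),("dot4",c(692,69),.112),("off",c(558,125),.112),("dot6",c(727,147),.112)]:
    P[n]=ray("top",p,z)
ang=lambda a,b:np.degrees(np.arctan2(*(P[b]-P[a])[[1,0]]))
print("yaw from: bar",ang("hR","hL")-90,"plate",ang("pR","pL")-90,"grille",ang("gR","gL")-90,"side",ang("FR","BR"),"off-6",ang("dot6","off")-90,"1-5",ang("dot5","dot1")-90,"2-4",ang("dot4","dot2")-90,"lever",ang("dial","levertip")-90)
y=np.radians(np.median([ang("hR","hL")-90,ang("pR","pL")-90,ang("gR","gL")-90,ang("FR","BR"),ang("dot6","off")-90,ang("dot5","dot1")-90,ang("dot4","dot2")-90]))
R=np.array([[np.cos(y),-np.sin(y),0],[np.sin(y),np.cos(y),0],[0,0,1]])
O=P["dial"]-R@[.07,-.1425,0];O[2]=0
print("yaw",np.degrees(y),"O",O)
for n in P: print(n,P[n].round(3),(R.T@(P[n]-O)).round(3))
E
```

```text
yaw from: bar -7.466247468186978 plate -6.851262223899141 grille -7.668793242964753 side -7.183383945107542 off-6 -7.564679967593449 1-5 -7.32192542315569 2-4 -6.3979406630154045 lever -5.072234372298709
yaw -7.32192542315569 O [0.56762968 0.06802218 0.        ]
dial [ 0.619 -0.082  0.112] [ 0.07  -0.142  0.112]
hL [0.486 0.207 0.056] [-0.099  0.127  0.056]
hR [0.47  0.087 0.056] [-0.099  0.007  0.056]
pL [0.529 0.279 0.081] [-0.065  0.204  0.081]
pR [0.497 0.011 0.081] [-0.063 -0.066  0.081]
gL [0.597 0.274 0.11 ] [0.003 0.208 0.11 ]
gR [ 0.56  -0.005  0.11 ] [ 0.001 -0.073  0.11 ]
FR [ 0.541 -0.141  0.11 ] [ 0.    -0.211  0.11 ]
BR [ 0.834 -0.178  0.11 ] [ 0.295 -0.21   0.11 ]
bottle [0.389 0.07  0.186] [-0.178 -0.021  0.186]
pot [ 0.449 -0.088  0.095] [-0.098 -0.17   0.095]
block [0.45  0.292 0.076] [-0.145  0.207  0.076]
can [0.768 0.003 0.3  ] [ 0.207 -0.039  0.3  ]
btop [ 0.752 -0.1    0.186] [ 0.204 -0.143  0.186]
houseCorner [0.639 0.163 0.112] [0.059 0.103 0.112]
levertip [ 0.624 -0.03   0.143] [ 0.068 -0.09   0.143]
dot1 [ 0.655 -0.036  0.112] [ 0.1   -0.092  0.112]
dot5 [ 0.642 -0.136  0.112] [ 0.1   -0.192  0.112]
dot2 [ 0.673 -0.06   0.112] [ 0.121 -0.113  0.112]
dot4 [ 0.667 -0.118  0.112] [ 0.122 -0.171  0.112]
off [ 0.627 -0.023  0.112] [ 0.071 -0.083  0.112]
dot6 [ 0.612 -0.14   0.112] [ 0.07  -0.201  0.112]
```

```bash
cat >> h.py <<'E'
yaw=np.radians(-7.32); RM=np.array([[np.cos(yaw),-np.sin(yaw),0],[np.sin(yaw),np.cos(yaw),0],[0,0,1]]); O=np.array([.5676,.0680,0])
W=lambda x,y,z:O+RM@np.array([x,y,z])
def ori(ydir): # ydir in machine frame, tool down
    y=RM@np.array([*ydir,0.]); z=np.array([0,0,-1.]); return np.column_stack([np.cross(y,z),y,z])
def fpos(th,z=.145,r=.041,gap=0):
    t=np.array([np.cos(th),-np.sin(th)]); e=np.array([np.sin(th),np.cos(th)])
    h=.0125*abs(t[1])+.008*abs(t[0]); p=np.array([.07,-.1425])+r*e-(.007+h+gap)*t
    return W(*p,z)
E
python3 - <<'E'
from h import *
s=robot.get_state(); c=robot.camera_info("wrist"); R=cv2.Rodrigues(np.array(c["rvec"]))[0]
print("cam in tool",s["tool_rot"].T@(-R.T@c["tvec"]-s["ee_pos"]))
for d in [(1,0),(-1,0)]:
    for x in(-.155,-.06): print("drawer",d,robot.ik(W(x,.085,.057),ori(d)))
for d in [(0,1),(0,-1)]:
    for th in(0,1.2,2.48): print("dial",d,th,robot.ik(fpos(th),ori(d)))
E
```

```text
cam in tool [ 0.0763001  -0.00070646 -0.16076953]
drawer (1, 0) [-0.82593689  0.41108935  0.43969313  2.15837209 -0.29365595  0.62815359
 -0.30661192]
drawer (1, 0) [-0.75844062  0.54939748  0.50932466  1.95734049 -0.39076707  0.73210258
 -0.1443848 ]
drawer (-1, 0) [-0.38039579  0.38088196 -0.08311769  2.14408871  0.05325477  0.61848398
  2.51284943]
drawer (-1, 0) [-0.28022201  0.49785431 -0.09346723  1.94106365  0.06877614  0.70567614
  2.59905158]
dial (0, 1) 0 [-0.38372249  0.52589959  0.53559412  1.73767221 -0.31691304  0.96507435
  1.71812218]
dial (0, 1) 1.2 [-0.32933257  0.60003604  0.51570416  1.61578306 -0.33404182  1.01472575
  1.73248326]
dial (0, 1) 2.48 [-0.32638267  0.65357084  0.65128379  1.58826837 -0.43881437  1.05023972
  1.89017542]
dial (0, -1) 0 [-0.59691181  0.6262812   0.85843113  1.74440513 -0.54491336  1.02709292
 -1.23813529]
dial (0, -1) 1.2 [-0.49267983  0.67524314  0.77526117  1.62146492 -0.52407407  1.06395184
 -1.26473944]
dial (0, -1) 2.48 [-0.41692244  0.70597221  0.80440507  1.59138655 -0.55636308  1.08657092
 -1.16477022]
```

```bash
python3 - <<'E'
from h import *
robot.gripper_to(0.0)
D=ori((1,0))
robot.move_ptp(W(-.16,.085,.26),D)
robot.move_linear(W(-.16,.085,.057),velocity=.15)
mx=lambda:(RM.T@(robot.get_state()["ee_pos"]-O)).round(4)
print(robot.get_state()["force"])
r=robot.move_linear(W(-.05,.085,.057),velocity=.05,threshold=14)
s=robot.get_state();print(r,mx(),s["force"],s["time"])
robot.pause(.3);print(mx(),robot.get_state()["force"])
cv2.imwrite("pics/top1.png",robot.grab_frame("top")[100:320,180:460,::-1].repeat(2,0).repeat(2,1))
E
```

```text
[-0.63204574  0.06554672  0.24021825]
True [-0.0617  0.0849  0.0565] [-1.25511726  0.28377893  1.33908713] 6.5333
[-0.0619  0.0847  0.0564] [-0.17232176  0.64284427 -0.43632228]
```

View pics/top1.png

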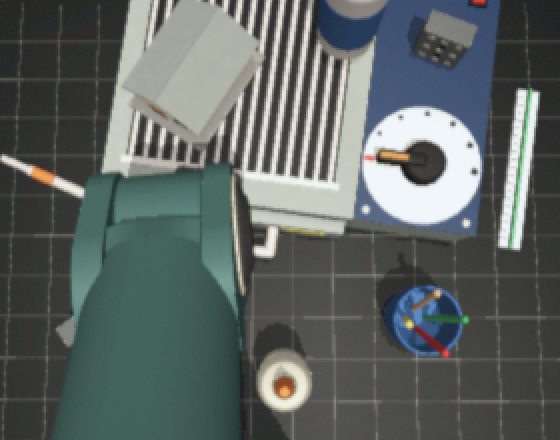

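The arm hides part of the handle, but the drawer plate is up against the machine at about (300,230). I'll confirm the hard stop with a firm nudge, then back out.

```bash
python3 - <<'E'
from h import *
mx=lambda:(RM.T@(robot.get_state()["ee_pos"]-O)).round(4)
r=robot.move_linear(W(-.045,.085,.057),velocity=.03,threshold=20)
print(r,mx(),robot.get_state()["force"]); robot.pause(.4)
robot.move_linear(W(-.12,.085,.057),velocity=.15)
robot.move_linear(W(-.12,.085,.26),velocity=.25)
p=fpos(0,.24,gap=.02); robot.move_ptp(p,ori((0,1)))
print(mx(),robot.get_state()["force"],robot.get_state()["time"])
cv2.imwrite("pics/top2.png",robot.grab_frame("top")[100:320,180:460,::-1].repeat(2,0).repeat(2,1))
cv2.imwrite("pics/wr2.png",robot.grab_frame("wrist")[:,:,::-1])
E
```

```text
True [-0.0618  0.0846  0.0559] [-0.59594185  0.54291047  0.4047187 ]
[ 0.0349 -0.1011  0.2398] [-0.51979626  0.54475834 -0.06065977] 10.9
```

View pics/top2.png

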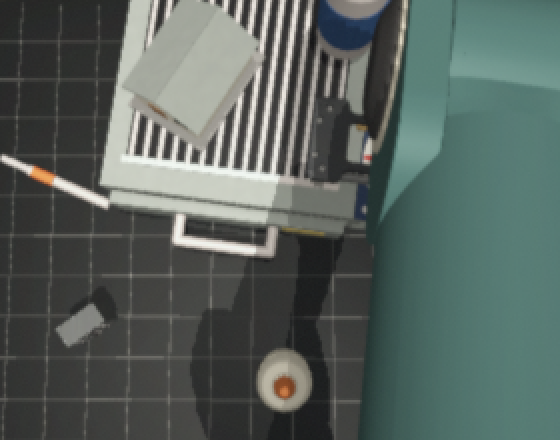

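View pics/wr2.png

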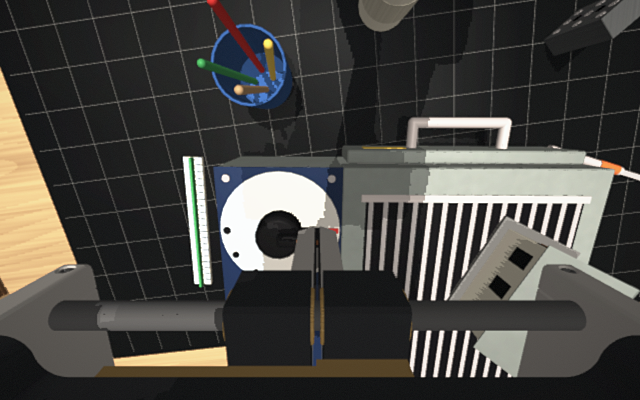

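The drawer is shut, with its plate flush and no gap in either view. In the wrist view the hub is at about (278,235) and the lever is partly behind the fingers. I'll check the calibration against this view, then go down and sweep.

```bash
python3 - <<'E'
from h import *
print("hub pred px",proj("wrist",W(.07,-.1425,.137)),"off mark",proj("wrist",W(.07,-.083,.112)))
mx=lambda:(RM.T@(robot.get_state()["ee_pos"]-O)).round(4)
robot.move_linear(fpos(0,gap=.02),velocity=.12)
print(mx(),robot.get_state()["force"])
for th in np.arange(0,1.81,.3):
    r=robot.move_linear(fpos(th),velocity=.04,threshold=25)
    print(round(th,2),r,mx(),robot.get_state()["force"].round(1),robot.get_state()["time"])
    if r: break
cv2.imwrite("pics/wr3.png",robot.grab_frame("wrist")[:,:,::-1])
E
```

```text
hub pred px [276.273095   238.08189394] off mark [333.48107706 229.15285004]
[ 0.0354 -0.1015  0.1457] [-0.06104457 -0.36645031  0.4378327 ]
0.0 False [ 0.0549 -0.1016  0.1448] [-0.4  0.5 -0.6] 12.5917
0.3 False [ 0.0648 -0.0979  0.1451] [-0.5 -0.  -0.8] 13.0
0.6 False [ 0.0762 -0.0968  0.1449] [-2.2  2.7  0.1] 13.4417
0.9 False [ 0.0889 -0.1002  0.1449] [ 0.2 -0.7 -0.3] 13.9167
1.2 False [ 0.1006 -0.1077  0.145 ] [-0.7  1.7  0.4] 14.4167
1.5 False [ 0.1096 -0.1199  0.145 ] [-0.3 -0.1  0.8] 14.9417
1.8 False [ 0.1149 -0.1319  0.1451] [-1.3 -0.2 -0.3] 15.4167
```

View pics/wr3.png

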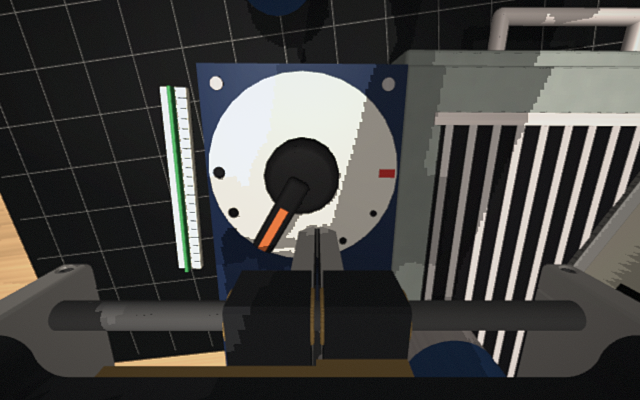

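The lever, from (300,185) to (265,248), is now at speed 4. Dots 5 at (233,212) and 6 at (219,173) are still ahead of it. One more click to go, in small steps.

```bash
cat >> h.py <<'E'
def lever(name="wrist"):
    im=robot.grab_frame(name); ci=robot.camera_info(name); hsv=cv2.cvtColor(im,cv2.COLOR_RGB2HSV)
    m=cv2.inRange(hsv,(5,140,90),(22,255,255)); a=proj(name,W(.07,-.1425,.143)).round().astype(int)
    roi=np.zeros_like(m); cv2.circle(roi,tuple(int(v) for v in a),100 if name=="wrist" else 26,255,-1)
    v,u=np.nonzero(m&roi)
    if len(u)<5: return None,im
    p=RM.T@(ray(name,(u.mean(),v.mean()),.143,ci)-O)-[.07,-.1425,0]
    return np.arctan2(p[0],p[1]),im
E
python3 - <<'E'
from h import *
mx=lambda:(RM.T@(robot.get_state()["ee_pos"]-O)).round(4)
print(lever()[0])
for th in [2.0,2.15,2.25,2.3,2.34,2.38,2.42,2.46]:
    robot.move_linear(fpos(th),velocity=.03,threshold=25)
    robot.pause(.1)
    a,im=lever(); print(th,mx(),robot.get_state()["force"].round(1),a)
    if th>2.2 and a is not None and a>2.53: break
cv2.imwrite("pics/wr4.png",im[:,:,::-1]);print(robot.get_state()["time"])
E
```

```text
2.0743499910360303
2.0 [ 0.1163 -0.1397  0.145 ] [-0.   0.2 -0. ] 2.075257897365854
2.15 [ 0.1164 -0.1465  0.145 ] [ 0.9  1.6 -0.6] 2.1562370440516605
2.25 [ 0.1157 -0.1516  0.1451] [ 0.1  0.7 -0.9] 2.2676402503779194
2.3 [ 0.115  -0.1537  0.145 ] [ 0.7  0.3 -0.9] 2.355408970047629
2.34 [ 0.1144 -0.1555  0.145 ] [-0.1 -0.3 -0.1] 2.5871674024738205
17.8833
```

View pics/wr4.png

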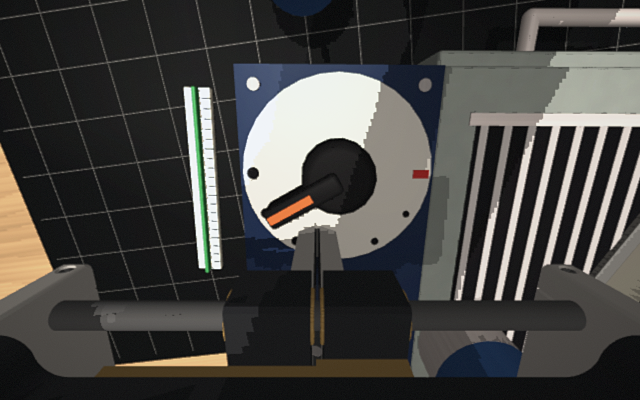

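The lever has snapped onto dot 5 at about (266,213), with only dot 6 at (253,173) ahead. I'll back the finger away, rise and check.

```bash
python3 - <<'E'
from h import *
robot.move_linear(fpos(2.2,gap=.008),velocity=.05)
p=fpos(2.2,gap=.008); 
robot.move_linear(np.array([p[0],p[1],.30]),velocity=.15)
print("lever",lever()[0])
robot.move_linear(W(-.05,-.10,.36),velocity=.2)
a,im=lever(); print("lever",a,robot.get_state()["time"],robot.get_state()["force"])
cv2.imwrite("pics/wr5.png",im[:,:,::-1])
robot.goto_joints([-1.306,0.417,-0.01,1.614,0.005,1.111,-0.053])
a,im=lever("top"); print("top lever",a,robot.get_state()["time"])
cv2.imwrite("pics/top5.png",im[60:330,160:460,::-1].repeat(2,0).repeat(2,1))
E
```

```text
lever 2.587697590343507
lever 0.7164252286188323 20.6917 [ 0.16958451  0.19926734 -0.02552483]
top lever 2.5966553917934636 23.2583
```

View pics/top5.png

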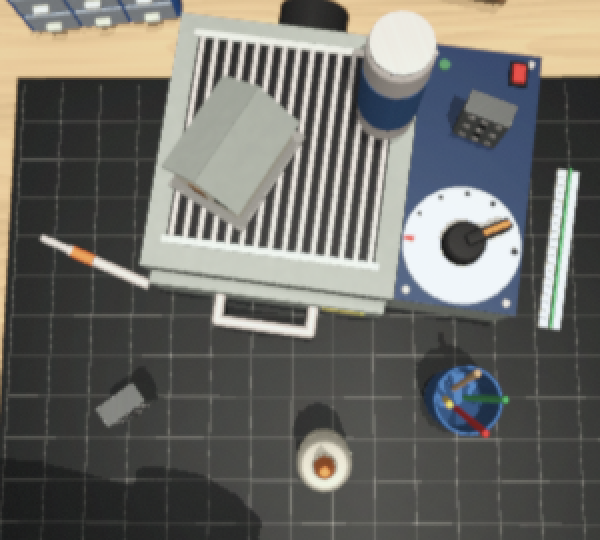

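The top view shows the drawer flush, the lever on dot 5 with dot 6 free at (514,251), and everything else still in place.

```bash
python3 -c "
from rig import robot
robot.sign_off()"
```

```text
the job is handed in; nothing more can be done
```

The drawer is pushed home and the fan dial is at speed 5. I handed the job in at about 23 s of the 51 s allowed.

- **Drawer:** I pushed it in by the handle bar until it met a hard stop. A second, firmer nudge stopped at the same point within 0.2 mm, about 3 mm past where I had predicted. The front plate looks flush in the last top view.
- **Dial:** It started at off. I pushed the lever round with the closed fingers, one click at a time at the end, until it snapped onto the fifth dot. With the arm clear, the lever angle read 2.588 rad in the wrist camera and 2.597 rad in the top camera. The target is 2.618 rad and the allowed range is 2.54 to 2.70. The sixth dot is still visible ahead of the lever.
- **Other things:** In the last top view nothing has visibly moved or tipped; I judged this by eye and did not measure it. The arm is back at its start pose, away from everything.
- **One check disagreed:** a reading of 0.716 rad, taken while the arm was moving away. It conflicts with the readings before and after it. I put it down to the colour mask catching something other than the lever, but I didn't look at that picture to confirm it.

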